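Index the take-up reel and lock it for threading

ROBOT

A 6-joint arm with a two-finger parallel gripper is mounted at the origin on a cart in front of the work surface, level with it; the furniture and walls round the work are solid. World frame = base frame: x ahead of the robot, y to its left, z up, the work surface at z = 0. Lengths are in m, angles in degrees, forces in N, time in s.
With the tool pointing down it reaches from about 0.35 to 0.875 m from the base axis. Payload 4.2 kg.
Tool frame: the origin (TCP) lies on the front face of the gripper's body, between the roots of the fingers; the fingertips stand 70 mm ahead of it and the grasp point (between the pads) lies 51 mm ahead of it; x points along the fingers, y is the direction in which the jaws open and shut, and the axes are right-handed (so a half turn about x gives the same grasp; the last joint's range is limited). The gripper opens to 87 mm and grips with 3 to 60 N. Pads are 19 mm wide; open, the fingers measure 117 mm over their backs; the gripper's body (75 mm by 190 mm) begins 51 mm behind the grasp point.
Start: joints at [-57.548, 22.042, 0.453, 0, -68.411, -14.817], TCP at [0.189, -0.596, 0.292] pointing down, gripper open.
Joint ranges: [-179.83, 179.83], [-69.29, 118.12], [-61.27, 80.66], [-181.25, 117.63], [-171.15, -9.14], [-177.46, 177.46]. Speed limits (degrees/s): [159.86, 159.86, 180, 180, 180, 180].

INTERFACE

Orientations are given as a 3x3 rotation matrix whose columns are the frame's x, y, z axes.
In Python, from station import r, viewer, spotter gives the robot as it stands.
- The arm moves only by the tool move_arm, never from a script. Its argument "series" is a list that holds one entry, the list of rows, each a list of 7 numbers: the turn, a rotation vector about the world's x, y, z scaled (see below), then the shift along the world's x, y, z scaled (see below), then the opening, from 0 (shut) to 1 (fully open). A call has 1 to 20 rows; each row shifts and turns the pose as measured when the row begins; what a row does not reach is not made up. The controller multiplies each number of a shift by 60 mm and each number of a turn by 8 degrees. A row lasts 1/8 s, in which the tool goes at most 62.5 mm and 10.7 degrees, less where a joint would pass 70% of its speed; a pose out of reach is approached as far as the arm can. A call with a number of a shift or a turn outside -1 to 1 is refused whole. A call with a gripper value outside its range is refused whole. The fingers move at their own pace and stop on an object; the grip force is fixed at half the most. Time passes only in rows, so rows that do not move let the fingers close. It gives the time, the measured TCP pose, the force and the opening at its end, in the units of the state.
- r.sense(): the state, without advancing time (a new reading comes with each control period).
- viewer.capture(name): name is "scene" or "side" or "wrist"; returns (picture, depth): 384x512x3 uint8, red, green, blue; 384x512 float32, m along the optical axis (not along the pixel's ray), 0 where there is no reading.
- viewer.camera_params(name): a dict with "mtx" (3x3 intrinsics, pixels), "pose" (4x4, takes a point from camera to world coordinates). Camera axes: x right, y down, z forward; pixel columns grow to the right and rows downward; lengths in m; the calibration is good to about 2 mm. A picture is of the moment at which its call begins: read the wrist's pose just before it. camera_params takes no time and is no camera call; for the wrist camera it gives the pose at the moment of the call.
- r.finish_job(): hands the job in, once; it reports no verdict.
Trained networks look in the newest picture that a camera, given by its name, has taken for a name from the list of things; names that differ only in an ending like _2 or _b are one class to them, and where a whole thing is asked for, a point or a joint stands for the part that bears it (a point fixed in the world has none). Each returns a list of dicts, best first, with "conf" (0 to 1); they miss things now and then, are a little off and sometimes report something else, mostly with a low value. They report only what shows in the picture. A call takes as long as a camera call.
- spotter.find_in(camera, name): "centre" ([column, row] in pixels, amid what is visible of it).
- spotter.trace(camera, name): "mask" (384x512 bool, what is visible of it) and "centre" ([column, row] in pixels, amid what is visible of it).
The state is a dict: "time_s": time; "joints": joint angles; "joint_velocities": joint speeds; "effort": joint torques, N m; "tcp_pos": TCP position; "ee_rot": TCP orientation; "wrist_force": force on the tool from outside, world axes, zero at the start; "moment": the same for the moment, N m; "gripper_width": opening from 0.0 (shut) to 1.0 (fully open).
Only numpy, scipy, OpenCV 4.12 (cv2) and the standard library are available. Lean on these libraries where they do the work, as an engineer would, in place of code of your own. Each camera call takes 0.05 s, during which the arm holds its last target.

TASK

On the reel stand, turn the empty white take-up reel by pushing its spokes round with the fingertips, one after another, until the threading slot in its rim points straight up, at the top of the reel; then press the knob of the raised steel stop arm down until its nose sits fully in the slot and locks the reel for threading. Push gently, pick nothing up, and leave the other things on the bench where they are.

Things in the scene. Friction and masses are not known exactly. Their poses are not given: they have to be found in the camera images.
- reel_stand: Fixed stand: grey base 130x130x15 mm, aluminium column behind the reel. Origin on the bench under the reel's hub; x level, away from the robot, y left as one faces the reel, z up. The reel's face leans back 45 deg: its axle runs along (0.707, 0, -0.707) (away and down); straight up its face is (0.707, 0, 0.707). A fixed tape roller is 140 mm left of and 60 mm above the hub on that slope.
- reel_hub (a point): Centre of the white reel, on its axle, 112 mm up, mid-way between its two alike flanges. Reel 200 mm across, 25 mm wide, flanges 3 mm thick (outer faces 12.5 mm either side of this point). Hub 28 mm radius, rim from 89 to 100 mm radius; between them five windows, open right through both flanges, take a closed pair of fingertips. A flat nut (14 mm radius) stands out 5 mm in front.
- reel_slot (a point): Middle of the threading slot, the only gap in the rim: 28 mm wide, with rounded ends, through both flanges, at the outer middle of one window, 94.5 mm from the hub centre. Straight up it is the highest point of the reel, at y = 0, z = 0.179 in the frame of reel_stand, right under the stop arm's nose.
- reel (a joint): Turn of the reel, rad, endless: 0 or any whole turn with the slot straight up, growing clockwise as seen from the robot (0.5 pi: slot to the right). Five spokes on each flange, 9 mm wide, in line, at 36, 108, 180, 252 and 324 deg from the slot. A drag clutch (0.04 N m, under 1 N at a spoke) keeps the reel where it is left; it turns both ways.
- stop_arm (a joint): Steel pawl in the reel's plane above the rim, hinged at its right end, rad: 0 fully down (square across the top, nose in the slot), growing as its left end rises, to 0.8; starts at 0.35 to 0.55. Its stiff hinge (0.08 N m) keeps it where left; 1 to 2 N on the knob lowers it. With the slot within about 10 mm of straight up the nose enters, else it stops on the rim at 0.1 to 0.2.
- stop_hinge (a point): Hinge of the stop arm, its axis parallel to the reel's axle: 80 mm to the right of and 108 mm up the slope from the hub. The arm is a bar 12 mm wide and 8 mm thick; the nose (round foot 11 mm wide) is 80 mm from here.
- side_cutters: Bystander, loose: blue-handled side cutters lying flat (42x106x9 mm), far left on the grey work mat. Origin at the centre of its underside.
- amber_tape: Bystander, loose: roll of amber film tape lying flat (58 mm across, 16 mm high), left of the stand. Origin at the centre of its underside.
- needle_bottle: Bystander, loose: small brown dropper bottle with black needle cap, upright (35 mm across, 102 mm high), left of and behind the stand. Origin at the centre of its underside.
- tip_tin: Bystander, loose: round white lidded tin (50 mm across, 24 mm high), left of the stand. Origin at the centre of its underside.
- meter: Bystander, loose: orange and black multimeter on its back (142x68x42 mm), on the right. Origin at the centre of its underside.
- full_reel: Bystander, loose: full black component-tape reel lying flat (178 mm across, 12 mm high), at the back right. Origin at the centre of its underside.
- stop_knob (a point): Centre of the black ball knob (22 mm across) on the free, left end of the stop arm, 114 mm from the hinge. Fully down it lies 34 mm left of and 108 mm up the slope from the hub. As the arm goes down the knob travels down the slope of the reel's face, so toward the robot as much as downward.

How it is judged (in metres and radians):
On the way:
1. the reel rests with its slot straight up (within 15 mm sideways at the rim, 9 deg) while the stop arm is still raised (y of reel_slot in the frame of reel_stand between -0.015 and 0.015 m and z of reel_slot in the frame of reel_stand above 0.15 m and velocity of joint reel between -0.1 and 0.1 rad/s and value of joint stop_arm above 0.25 rad), for 0.2 s.
At the end, for the whole second after the job is handed in: The reel is still, its slot straight up (middle of the slot within 10 mm sideways of the top, 6 deg), and the stop arm is within 0.05 rad of fully down, so its nose sits in the slot (y of reel_slot in the frame of reel_stand between -0.01 and 0.01 m and z of reel_slot in the frame of reel_stand above 0.15 m and velocity of joint reel between -0.1 and 0.1 rad/s and value of joint stop_arm below 0.05 rad); the robot touches nothing.
It fails at once if a loose bystander is moved, carried or lifted by more than 20 mm (distance of any of side_cutters, amber_tape, needle_bottle, tip_tin, meter, full_reel from where it was at the start of the episode above 0.02 m).
It fails at once if the robot pushes the reel, the stop arm or the stand with more than 25 N (contact force between any of the fingers, the arm and reel_stand above 25 N).
It also fails if it takes over 58 s, if anything falls off the work surface, if the arm or the gripper's body presses on something with over 40 N, if the wrist force passes 120 N, or if a joint passes its speed limit or range.

## Working session

There is one attempt and no reset: what is moved stays moved. The work goes in short steps, Python scripts to look and compute and a tool call to move; the robot and the scene stay as the last step left them, time stands still between calls to the robot, and variables do not carry over. Pictures are saved under pics/ and viewed, and the job is handed in when it is done.

Besides the shell and the picture viewer there is one more tool, called after "Call:" as a command line: name --argument value ..., lists and objects as JSON in quotes. move_arm: Moves the arm, as the interface text tells. Its arguments: {"type":"object","properties":{"series":{"type":"array","items":{"type":"array","items":{"type":"array","items":{"type":"number","minimum":-1,"maximum":1}}}}},"required":["series"]}

```bash
mkdir -p pics; ls
cat > h.py <<'E'
import numpy as np, cv2
from station import r, viewer, spotter
def cap(n,f):
    p,d=viewer.capture(n); cv2.imwrite('pics/'+f,p[:,:,::-1]); np.save('pics/'+f[:-4]+'.npy',d); return p,d
def px(n,d,u,v,w=1):
    c=viewer.camera_params(n);K=np.array(c['mtx']);T=np.array(c['pose'])
    a=d[int(v)-w:int(v)+w+1,int(u)-w:int(u)+w+1];a=a[a>0];z=np.median(a)
    q=np.linalg.inv(K)@[u,v,1]*z
    return T[:3,:3]@q+T[:3,3]
E
python3 - <<'E'
from h import *
np.set_printoptions(precision=3,suppress=True)
for n in('scene','side'):
    p,d=cap(n,n+'0.png')
    print(n,viewer.camera_params(n))
    for k in('reel_slot','reel_hub','stop_knob','stop_hinge','reel_stand'):
        for o in spotter.find_in(n,k)[:2]:
            try: print(k,o['conf'],o['centre'],px(n,d,*o['centre']))
            except Exception as e: print(k,o,e)
s=r.sense();print(s['time_s'],s['tcp_pos'],s['ee_rot'])
E
```

```text
pics
scene {'mtx': array([[383.064,   0.   , 249.295],
       [  0.   , 383.064, 190.259],
       [  0.   ,   0.   ,   1.   ]]), 'pose': array([[-0.662, -0.573,  0.483, -0.089],
       [-0.75 ,  0.517, -0.413,  0.699],
       [-0.013, -0.636, -0.772,  1.15 ],
       [ 0.   ,  0.   ,  0.   ,  1.   ]])}
reel_slot 0.71 [263.8, 169.0] [0.594 0.044 0.124]
reel_hub 0.77 [261.8, 169.4] [0.596 0.052 0.126]
reel_hub 0.64 [241.0, 140.0] [0.697 0.061 0.206]
stop_hinge 0.68 [241.2, 136.7] [ 0.884 -0.093  0.   ]
reel_stand 0.7 [253.4, 170.4] [0.63  0.062 0.101]
reel_stand 0.24 [200.6, 285.1] [0.436 0.465 0.007]
side {'mtx': array([[451.485,   0.   , 259.897],
       [  0.   , 451.485, 199.585],
       [  0.   ,   0.   ,   1.   ]]), 'pose': array([[-0.955, -0.125,  0.268,  0.255],
       [-0.296,  0.418, -0.859,  1.179],
       [-0.005, -0.9  , -0.436,  0.664],
       [ 0.   ,  0.   ,  0.   ,  1.   ]])}
reel_slot 0.63 [258.0, 188.5] [0.611 0.057 0.129]
reel_hub 0.87 [261.9, 194.6] [0.593 0.076 0.121]
stop_hinge 0.5 [223.7, 157.1] [0.701 0.084 0.225]
reel_stand 0.63 [258.5, 190.7] [0.608 0.06  0.124]
reel_stand 0.61 [246.8, 202.7] [0.641 0.069 0.085]
0.6 [ 0.189 -0.596  0.292] [[-0.    -0.303  0.953]
 [ 0.     0.953  0.303]
 [-1.     0.     0.   ]]
```

```bash
python3 -c "
import cv2
for n in('scene','side'):
    p=cv2.imread('pics/%s0.png'%n); cv2.imwrite('pics/%s0c.png'%n,cv2.resize(p[80:280,150:400],None,fx=3,fy=3,interpolation=cv2.INTER_CUBIC))
"
```

```text
(no output)
```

View pics/scene0.png

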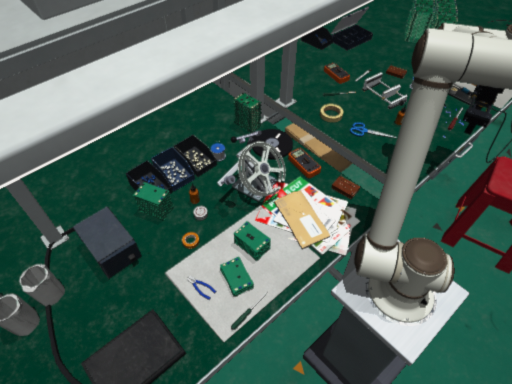

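View pics/scene0c.png

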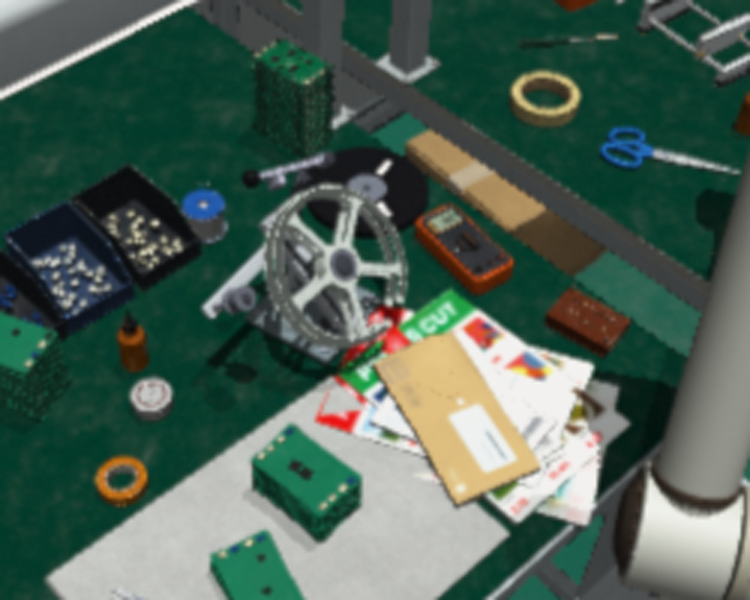

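View pics/side0c.png

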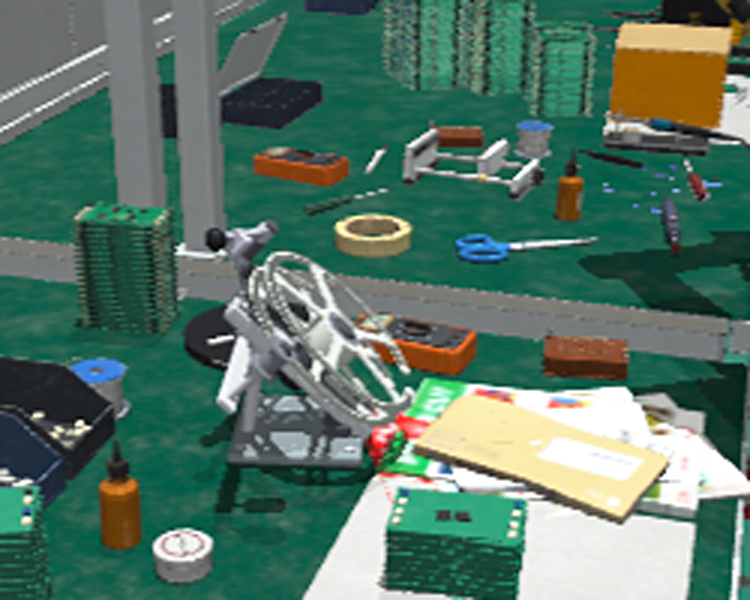

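```bash
cat >> h.py <<'E'
def cloud(n,d):
    c=viewer.camera_params(n);K=np.array(c['mtx']);T=np.array(c['pose'])
    v,u=np.mgrid[0:384,0:512];q=np.stack([(u-K[0,2])/K[0,0]*d,(v-K[1,2])/K[1,1]*d,d],-1)
    return q@T[:3,:3].T+T[:3,3]
def proj(n,P):
    c=viewer.camera_params(n);K=np.array(c['mtx']);T=np.array(c['pose'])
    q=(np.atleast_2d(P)-T[:3,3])@T[:3,:3];q=q@K.T;return q[:,:2]/q[:,2:]
E
python3 - <<'E'
from h import *
np.set_printoptions(precision=3,suppress=True)
from scipy.optimize import least_squares
for n in('scene','side'):
    d=np.load(f'pics/{n}0.npy');P=cloud(n,d)
    q=P.reshape(-1,3);q=q[(d.reshape(-1)>0)]
    q=q[(np.linalg.norm(q-[.605,.055,.112],axis=1)<.115)]
    best=None
    for yaw in np.radians(np.arange(-60,61,1)):
        nrm=np.array([-np.cos(yaw)*.7071,-np.sin(yaw)*.7071,.7071])
        h=q@nrm
        hist,e=np.histogram(h,bins=np.arange(h.min(),h.max(),.002))
        k=hist[:-1]+hist[1:]
        i=k.argmax()
        if best is None or k[i]>best[0]: best=(k[i],np.degrees(yaw),e[i+1])
    print(n,len(q),best)
    yaw=np.radians(best[1]);nrm=np.array([-np.cos(yaw)*.7071,-np.sin(yaw)*.7071,.7071])
    s=q[abs(q@nrm-best[2])<.003]
    # in-plane circle
    ex=np.array([-np.sin(yaw),np.cos(yaw),0]);up=np.array([np.cos(yaw),np.sin(yaw),1])*.7071
    a=np.c_[s@ex,s@up]
    f=cv2.minEnclosingCircle(a.astype(np.float32));print(f)
    c=ex*f[0][0]+up*f[0][1]+nrm*(best[2]-.0125);print('hub',c)
E
```

```text
scene 1698 (np.int64(390), np.float64(12.000000000000002), np.float64(-0.3353127246866213))
((-0.0871327593922615, 0.5045660734176636), 0.10137461870908737)
hub [0.608 0.04  0.111]
side 2089 (np.int64(430), np.float64(13.0), np.float64(-0.33671428907192746))
((-0.09987085312604904, 0.5038956999778748), 0.10199493169784546)
hub [0.61  0.038 0.109]
```

Call:
move_arm --series '[[[0,0,-0.62,0.32,0.82,0.02,0],[0,0,0,0.32,0.82,0.02,0],[0,0,0,0.32,0.82,0.02,0],[0,0,0,0.32,0.82,0.02,0],[0.2,-0.915,0,0.32,0.82,0.02,0],[0.2,-0.915,0,0.32,0.82,0.02,0],[0.2,-0.915,0,0.32,0.82,0.02,0],[0.2,-0.915,0,0.32,0.82,0.02,0],[0.2,-0.915,0,0.32,0.82,0.02,0],[0.2,-0.915,0,0.32,0.82,0.02,0],[0,0,0,0.32,0.82,0.02,0],[0,0,0,0.32,0.82,0.02,0]]]'

```text
time_s: 2.1
tcp_pos: [0.4055, -0.0644, 0.319]
ee_rot: [[0.687, -0.205, 0.697], [0.143, 0.979, 0.147], [-0.713, -0.001, 0.702]]
wrist_force: [0.5, -1.4, 0.7]
gripper_width: 0.01
```

```bash
cat >> h.py <<'E'
np.set_printoptions(precision=3,suppress=True)
YAW=np.radians(12.5);HUB=np.array([.608,.040,.112])
def axes():
    c,s=np.cos(YAW),np.sin(YAW);k=.70711
    return np.array([-s,c,0]),np.array([c*k,s*k,k]),np.array([c*k,s*k,-k]) # left, up, in
def st():
    s=r.sense();print('t',s['time_s'],'tcp',s['tcp_pos'],'F',s['wrist_force'],'w',s['gripper_width'])
    R=np.array(s['ee_rot']);print(R)
    L,U,A=axes();tip=np.array(s['tcp_pos'])+.07*R[:,0]
    q=tip-HUB;print('tip L U A mm',1000*np.array([q@L,q@U,q@A]));print('tool x in LUA',R[:,0]@np.c_[L,U,A],'y',R[:,1]@np.c_[L,U,A]);return s
E
python3 - <<'E'
from h import *
st()
p,d=cap('wrist','w1.png')
print(viewer.camera_params('wrist'))
for k in('reel_slot','reel_hub','stop_knob','stop_hinge'):
        for o in spotter.find_in('wrist',k)[:2]:
            print(k,o['conf'],o['centre'])
E
```

```text
t 2.1 tcp [ 0.406 -0.064  0.319] F [ 0.546 -1.395  0.676] w 0.010489257398594222
[[ 0.687 -0.205  0.697]
 [ 0.143  0.979  0.147]
 [-0.713 -0.001  0.702]]
tip L U A mm [ -58.67    -9.886 -232.143]
tool x in LUA [-0.009 -0.008  1.   ] y [1.    0.008 0.009]
{'mtx': array([[266.007,   0.   , 255.772],
       [  0.   , 266.007, 193.098],
       [  0.   ,   0.   ,   1.   ]]), 'pose': array([[-0.208,  0.467,  0.86 ,  0.289],
       [ 0.978,  0.102,  0.181, -0.09 ],
       [-0.003,  0.879, -0.478,  0.331],
       [ 0.   ,  0.   ,  0.   ,  1.   ]])}
reel_slot 0.58 [299.6, 178.1]
reel_hub 0.91 [302.6, 178.9]
reel_hub 0.45 [398.8, 162.1]
stop_hinge 0.43 [399.4, 161.9]
```

View pics/w1.png

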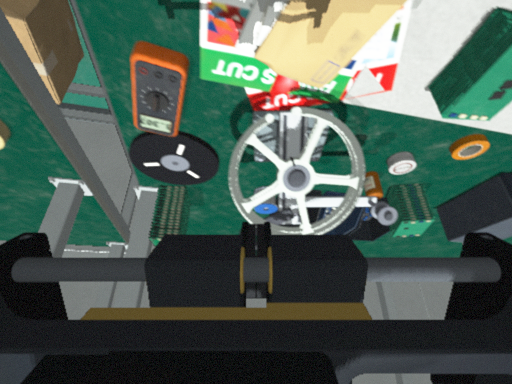

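```bash
cat >> h.py <<'E'
def warp(n,p,f,off=-.0125,half=.15,N=600):
    # rectified view of plane at axial offset, up = up slope, left = left
    L,U,A=axes()
    cs=[HUB+A*off+L*a*half+U*b*half for a,b in((1,1),(-1,1),(-1,-1),(1,-1))]
    H=cv2.getPerspectiveTransform(proj(n,cs).astype(np.float32),np.float32([[0,0],[N,0],[N,N],[0,N]]))
    w=cv2.warpPerspective(p,H,(N,N),flags=cv2.INTER_CUBIC)[:,:,::-1].copy()
    s=N/2/half
    for rr in(.1,.014): cv2.circle(w,(N//2,N//2),int(rr*s),(0,0,255),1)
    cv2.imwrite('pics/'+f,w);return w
E
python3 - <<'E'
from h import *
p=cv2.imread('pics/w1.png')[:,:,::-1]
warp('wrist',p,'w1r.png')
E
```

```text
(no output)
```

View pics/w1r.png

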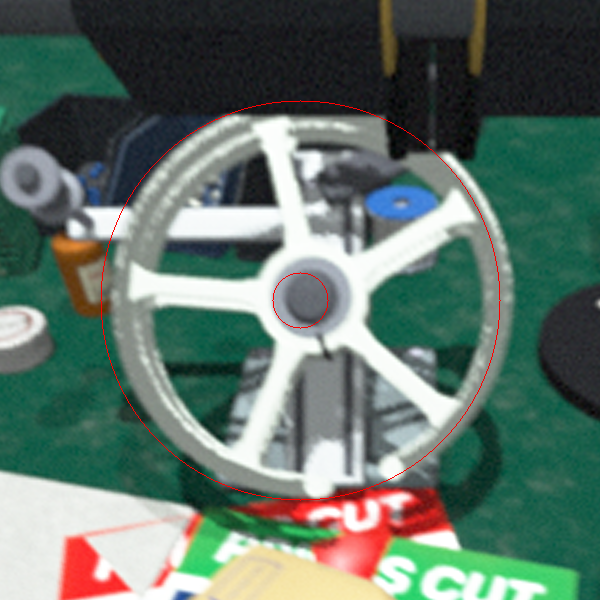

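```bash
cat >> h.py <<'E'
def go(targets,cur=None):
    L,U,A=axes();s=r.sense();R=np.array(s['ee_rot'])
    q=np.array(s['tcp_pos'])+.07*R[:,0]-HUB
    c=np.array([q@L,q@U,q@A])*1000 if cur is None else np.array(cur,float)
    for t in targets:
        t=np.array(t,float);d=(t-c)/60;w=L*d[0]+U*d[1]+A*d[2];print('to',t.round(1),'units',w.round(2),'max',abs(w).max().round(2));c=t
E
python3 - <<'E'
from h import *
st();go([(-13,-56,-60),(-13,-56,0)])
E
```

```text
t 2.35 tcp [ 0.405 -0.066  0.318] F [ 0.567  0.727 -0.636] w 0.006904653083025
[[ 0.687 -0.202  0.698]
 [ 0.141  0.979  0.145]
 [-0.713 -0.001  0.701]]
tip L U A mm [ -60.559  -10.665 -232.05 ]
tool x in LUA [-0.011 -0.009  1.   ] y [1.    0.01  0.011]
to [-13. -56. -60.] units [ 1.29  1.1  -2.56] max 2.56
to [-13. -56.   0.] units [ 0.69  0.15 -0.71] max 0.71
```

Call:
move_arm --series '[[[0,0,0,0.32,0.28,-0.64,0],[0,0,0,0.32,0.28,-0.64,0],[0,0,0,0.32,0.28,-0.64,0],[0,0,0,0.32,0.27,-0.64,0],[0,0,0,0,0,0,0]]]'

```text
time_s: 2.98
tcp_pos: [0.4733, -0.0404, 0.1946]
ee_rot: [[0.676, -0.223, 0.702], [0.178, 0.974, 0.137], [-0.715, 0.032, 0.698]]
wrist_force: [0.0, 0.4, 1.3]
gripper_width: 0.005
```

Run:
```python
from h import *
p,d=cap('wrist','w2.png');warp('wrist',p,'w2r.png')
st();go([(-13,-56,-60),(-13,-56,0)])
```

```text
t 3.025 tcp [ 0.473 -0.041  0.196] F [ 0.296 -0.451  0.847] w 0.008294264422648415
[[ 0.677 -0.224  0.701]
 [ 0.178  0.974  0.14 ]
 [-0.714  0.03   0.7  ]]
tip L U A mm [-47.617 -47.13  -94.806]
tool x in LUA [ 0.028 -0.01   1.   ] y [ 1.     0.016 -0.027]
to [-13. -56. -60.] units [ 0.17  0.63 -0.51] max 0.63
to [-13. -56.   0.] units [ 0.69  0.15 -0.71] max 0.71
```

View pics/w2r.png

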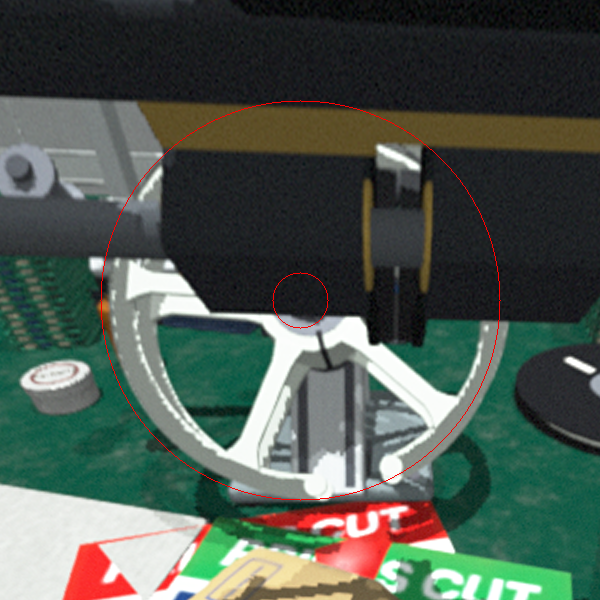

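View pics/w2.png

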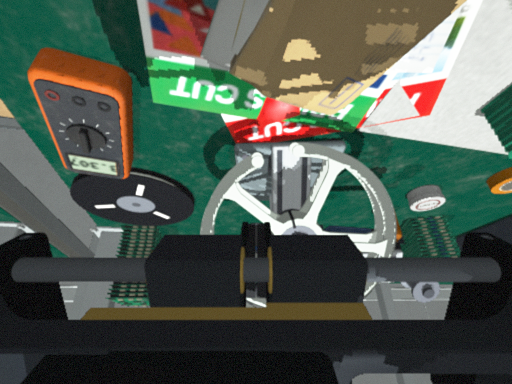

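```bash
cat >> h.py <<'E'
HUB=HUB-.003*axes()[0]
def rotfix():
    from scipy.spatial.transform import Rotation as Ro
    L,U,A=axes();R=np.array(r.sense()['ee_rot']);T=np.c_[A,L,U]
    # tool x=A, y=L, z=?
    if np.linalg.det(T)<0: T=np.c_[A,L,-U]
    v=Ro.from_matrix(T@R.T).as_rotvec(degrees=True)/8;print('rotfix units',v.round(2))
E
python3 - <<'E'
from h import *
st();rotfix();go([(-13,-56,-60),(-13,-56,0)])
E
```

```text
t 3.025 tcp [ 0.473 -0.041  0.196] F [ 0.296 -0.451  0.847] w 0.008294264422648415
[[ 0.677 -0.224  0.701]
 [ 0.178  0.974  0.14 ]
 [-0.714  0.03   0.7  ]]
tip L U A mm [-44.617 -47.13  -94.806]
tool x in LUA [ 0.028 -0.01   1.   ] y [ 1.     0.016 -0.027]
rotfix units [-0.2  -0.12 -0.06]
to [-13. -56. -60.] units [ 0.18  0.58 -0.51] max 0.58
to [-13. -56.   0.] units [ 0.69  0.15 -0.71] max 0.71
```

Call:
move_arm --series '[[[-0.2,-0.12,-0.06,0.1,0.35,-0.3,0],[0,0,0,0.1,0.3,-0.25,0],[0,0,0,0,0,0,0]]]'

```text
time_s: 3.4
tcp_pos: [0.4823, -0.0116, 0.1613]
ee_rot: [[0.697, -0.226, 0.68], [0.166, 0.974, 0.153], [-0.697, 0.006, 0.717]]
wrist_force: [0.3, -0.2, 0.2]
gripper_width: -0.001
```

Run:
```python
from h import *
st();rotfix();go([(-13,-56,-60),(-13,-56,0)])
```

```text
t 3.4 tcp [ 0.482 -0.012  0.161] F [ 0.326 -0.229  0.184] w -0.0009910731868511854
[[ 0.697 -0.226  0.68 ]
 [ 0.166  0.974  0.153]
 [-0.697  0.006  0.717]]
tip L U A mm [-19.446 -58.867 -59.568]
tool x in LUA [0.011 0.014 1.   ] y [ 1.    -0.003 -0.011]
rotfix units [-0.06  0.09 -0.07]
to [-13. -56. -60.] units [0.   0.11 0.04] max 0.11
to [-13. -56.   0.] units [ 0.69  0.15 -0.71] max 0.71
```

Call:
move_arm --series '[[[0,0,0,0.25,0.15,-0.2,0],[0,0,0,0.25,0.06,-0.25,0],[0,0,0,0.15,0.03,-0.15,0],[0,0,0,0,0,0,0]]]'

```text
time_s: 3.9
tcp_pos: [0.5204, 0.0001, 0.1304]
ee_rot: [[0.703, -0.229, 0.673], [0.164, 0.973, 0.16], [-0.692, -0.002, 0.722]]
wrist_force: [-0.2, -0.4, -0.3]
gripper_width: 0.004
```

Run:
```python
from h import *
p,d=cap('wrist','w3.png');warp('wrist',p,'w3r.png');p,d=cap('side','s3.png');cv2.imwrite('pics/s3c.png',cv2.resize(p[80:280,150:400,::-1],None,fx=3,fy=3,interpolation=cv2.INTER_CUBIC))
st();rotfix();go([(-13,-56,0)])
```

```text
t 4.0 tcp [0.52  0.001 0.131] F [-0.191 -0.52  -0.114] w 0.004476970439097095
[[ 0.703 -0.23   0.672]
 [ 0.165  0.973  0.161]
 [-0.691 -0.002  0.722]]
tip L U A mm [-15.739 -51.79  -10.045]
tool x in LUA [0.009 0.022 1.   ] y [ 1.    -0.012 -0.008]
rotfix units [-0.02  0.16 -0.1 ]
to [-13. -56.   0.] units [ 0.06  0.06 -0.17] max 0.17
```

View pics/w3.png

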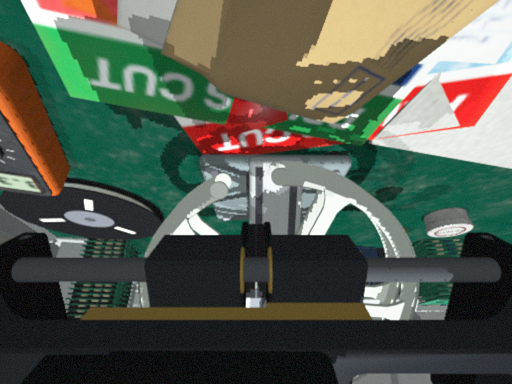

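View pics/s3c.png

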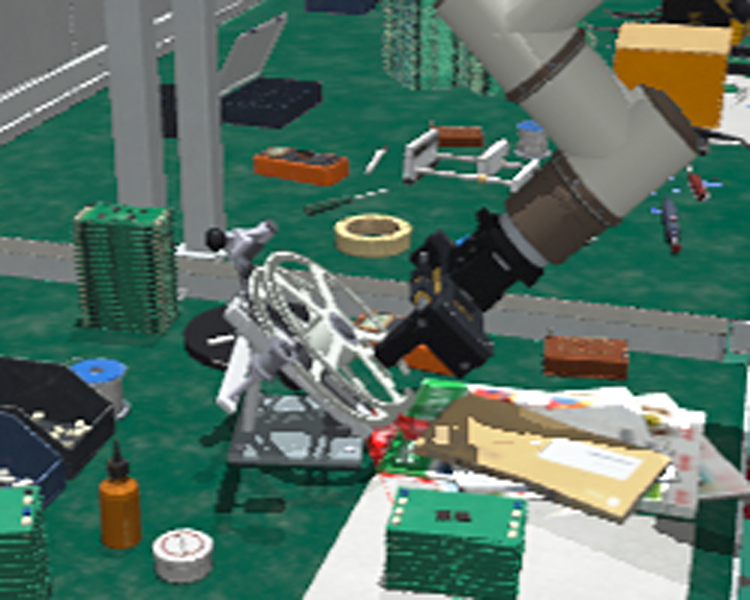

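```bash
cat >> h.py <<'E'
def orbit(a0,a1,step,rr=58,A=2,cur=None):
    k=int(round(abs(a1-a0)/step));L=np.linspace(a0,a1,k+1)
    go([(-rr*np.sin(np.radians(a)),rr*np.cos(np.radians(a)),A) for a in L],cur)
E
python3 - <<'E'
from h import *
orbit(160,120,8)
E
```

```text
to [-19.8 -54.5   2. ] units [ 0.12 -0.04 -0.17] max 0.17
to [-27.2 -51.2   2. ] units [ 0.06 -0.11  0.04] max 0.11
to [-34.1 -46.9   2. ] units [ 0.07 -0.1   0.05] max 0.1
to [-40.3 -41.7   2. ] units [ 0.08 -0.09  0.06] max 0.09
to [-45.7 -35.7   2. ] units [ 0.09 -0.07  0.07] max 0.09
to [-50.2 -29.    2. ] units [ 0.09 -0.06  0.08] max 0.09
```

Call:
move_arm --series '[[[-0.02,0.16,-0.1,0.12,-0.04,-0.17,0],[0,0,0,0.06,-0.11,0.04,0],[0,0,0,0.07,-0.1,0.05,0],[0,0,0,0.08,-0.09,0.06,0],[0,0,0,0.09,-0.07,0.07,0],[0,0,0,0.09,-0.06,0.08,0]]]'

```text
time_s: 4.75
tcp_pos: [0.5469, -0.0272, 0.1444]
ee_rot: [[0.691, -0.224, 0.687], [0.158, 0.975, 0.159], [-0.705, -0.001, 0.709]]
wrist_force: [-0.4, 0.1, -0.7]
gripper_width: 0.002
```

Run:
```python
from h import *
st();rotfix();orbit(120,60,8)
```

```text
t 4.75 tcp [ 0.547 -0.027  0.144] F [-0.45   0.054 -0.711] w 0.002471937211336565
[[ 0.691 -0.224  0.687]
 [ 0.158  0.975  0.159]
 [-0.705 -0.001  0.709]]
tip L U A mm [-49.061 -29.379  -5.368]
tool x in LUA [0.004 0.003 1.   ] y [ 1.    -0.006 -0.004]
rotfix units [ 0.    0.02 -0.05]
to [-50.2 -29.    2. ] units [ 0.09  0.   -0.08] max 0.09
to [-53.6 -22.2   2. ] units [ 0.09 -0.04  0.08] max 0.09
to [-56. -15.   2.] units [ 0.09 -0.02  0.08] max 0.09
to [-57.5  -7.6   2. ] units [ 0.09 -0.01  0.09] max 0.09
to [-58.   0.   2.] units [0.09 0.01 0.09] max 0.09
to [-57.5   7.6   2. ] units [0.09 0.03 0.09] max 0.09
to [-56.  15.   2.] units [0.08 0.04 0.09] max 0.09
to [-53.6  22.2   2. ] units [0.07 0.06 0.08] max 0.08
to [-50.2  29.    2. ] units [0.07 0.07 0.08] max 0.08
```

Call:
move_arm --series '[[[0,0,0,0.09,0,-0.08,0],[0,0,0,0.09,-0.04,0.08,0],[0,0,0,0.09,-0.02,0.08,0],[0,0,0,0.09,-0.01,0.09,0],[0,0,0,0.09,0.01,0.09,0],[0,0,0,0.09,0.03,0.09,0]]]'

```text
time_s: 5.5
tcp_pos: [0.5755, -0.0304, 0.1636]
ee_rot: [[0.688, -0.233, 0.687], [0.17, 0.973, 0.159], [-0.705, 0.007, 0.709]]
wrist_force: [-0.3, 0.2, -0.2]
gripper_width: 0.003
```

Run:
```python
from h import *
st();rotfix();p,d=cap('wrist','w4.png');p,d=cap('side','s4.png');cv2.imwrite('pics/s4c.png',cv2.resize(p[80:280,150:400,::-1],None,fx=3,fy=3,interpolation=cv2.INTER_CUBIC))
orbit(76,16,8)
```

```text
t 5.5 tcp [ 0.575 -0.03   0.164] F [-0.315  0.181 -0.247] w 0.003099389470452222
[[ 0.688 -0.233  0.687]
 [ 0.17   0.973  0.159]
 [-0.705  0.007  0.709]]
tip L U A mm [-57.548   3.429   0.284]
tool x in LUA [0.017 0.002 1.   ] y [ 1.    -0.007 -0.017]
rotfix units [-0.05  0.01 -0.12]
to [-56.3  14.    2. ] units [0.12 0.05 0.09] max 0.12
to [-54.   21.3   2. ] units [0.07 0.06 0.09] max 0.09
to [-50.7  28.1   2. ] units [0.07 0.07 0.08] max 0.08
to [-46.6  34.5   2. ] units [0.06 0.08 0.08] max 0.08
to [-41.7  40.3   2. ] units [0.05 0.09 0.07] max 0.09
to [-36.1  45.4   2. ] units [0.04 0.1  0.06] max 0.1
to [-29.9  49.7   2. ] units [0.03 0.11 0.05] max 0.11
to [-23.1  53.2   2. ] units [0.02 0.12 0.04] max 0.12
to [-16.   55.8   2. ] units [0.   0.12 0.03] max 0.12
```

View pics/s4c.png

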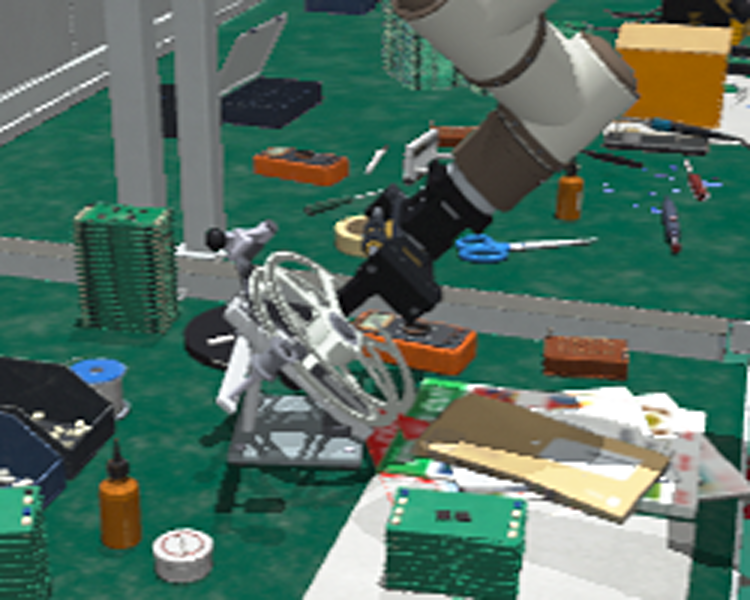

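Call:
move_arm --series '[[[-0.05,0,-0.12,0.12,0.05,0.09,0],[0,0,0,0.07,0.06,0.09,0],[0,0,0,0.07,0.07,0.08,0],[0,0,0,0.06,0.08,0.08,0],[0,0,0,0.05,0.09,0.07,0],[0,0,0,0.04,0.1,0.06,0],[0,0,0,0.03,0.1,0.05,0]]]'

```text
time_s: 6.48
tcp_pos: [0.6022, -0.0161, 0.1885]
ee_rot: [[0.692, -0.243, 0.679], [0.195, 0.969, 0.149], [-0.695, 0.03, 0.719]]
wrist_force: [0.4, -0.6, -0.3]
gripper_width: 0.009
```

Run:
```python
from h import *
st();rotfix();p,d=cap('scene','c5.png');cv2.imwrite('pics/c5c.png',cv2.resize(p[80:280,150:400,::-1],None,fx=3,fy=3,interpolation=cv2.INTER_CUBIC))
orbit(25,-10,7)
```

```text
t 6.475 tcp [ 0.602 -0.016  0.189] F [ 0.358 -0.582 -0.33 ] w 0.009320076500744916
[[ 0.692 -0.243  0.679]
 [ 0.195  0.969  0.149]
 [-0.695  0.03   0.719]]
tip L U A mm [-47.735  42.712   3.235]
tool x in LUA [0.041 0.016 0.999] y [ 0.999  0.001 -0.041]
rotfix units [-0.23  0.07 -0.2 ]
to [-24.5  52.6   2. ] units [0.01 0.39 0.12] max 0.39
to [-17.9  55.2   2. ] units [0.01 0.11 0.03] max 0.11
to [-11.1  56.9   2. ] units [-0.    0.12  0.02] max 0.12
to [-4.  57.9  2. ] units [-0.01  0.12  0.01] max 0.12
to [ 3.  57.9  2. ] units [-0.02  0.12  0.  ] max 0.12
to [10.1 57.1  2. ] units [-0.03  0.11 -0.01] max 0.11
```

View pics/c5c.png

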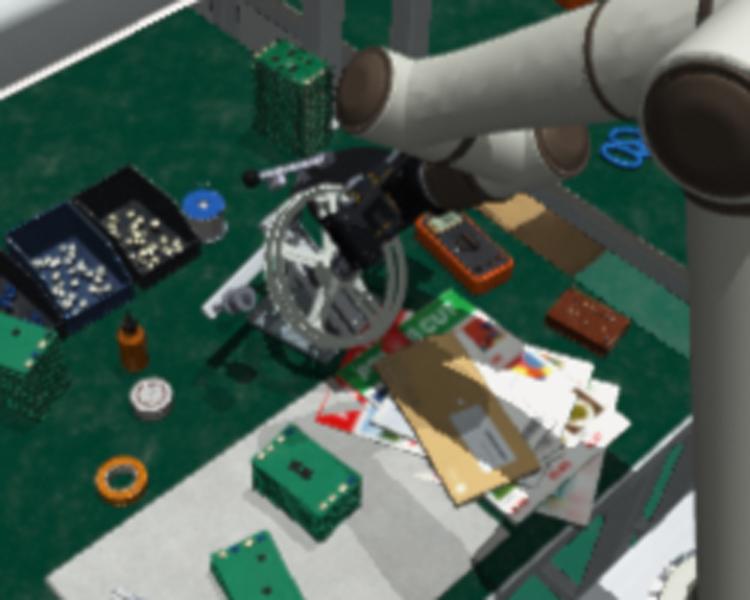

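Run:
```python
from h import *
orbit(41,5,7,rr=57)
```

```text
to [-37.4  43.    2. ] units [-0.05  0.16  0.01] max 0.16
to [-31.7  47.4   2. ] units [0.03 0.1  0.05] max 0.1
to [-25.5  51.    2. ] units [0.02 0.11 0.04] max 0.11
to [-18.9  53.8   2. ] units [0.01 0.11 0.03] max 0.11
to [-12.   55.7   2. ] units [-0.    0.12  0.02] max 0.12
to [-5.  56.8  2. ] units [-0.01  0.12  0.01] max 0.12
```

Call:
move_arm --series '[[[0,0,0,-0.05,0.16,0.01,0],[-0.08,0,-0.07,0.03,0.12,0.04,0],[-0.08,0.03,-0.07,0.02,0.13,0.03,0],[0,0,0,0.01,0.12,0.02,0]]]'

```text
time_s: 7.02
tcp_pos: [0.6045, -0.0031, 0.19]
ee_rot: [[0.692, -0.254, 0.675], [0.21, 0.966, 0.149], [-0.69, 0.038, 0.722]]
wrist_force: [0.8, -2.3, 0.4]
gripper_width: 0.008
```

Run:
```python
from h import *
st();rotfix()
orbit(20,-10,6,rr=57)
```

```text
t 7.025 tcp [ 0.604 -0.003  0.19 ] F [ 0.841 -2.302  0.374] w 0.007734607043611189
[[ 0.692 -0.254  0.675]
 [ 0.21   0.966  0.149]
 [-0.69   0.038  0.722]]
tip L U A mm [-34.517  47.675   5.694]
tool x in LUA [0.055 0.022 0.998] y [ 0.999 -0.    -0.055]
rotfix units [-0.31  0.09 -0.28]
to [-19.5  53.6   2. ] units [-0.03  0.25  0.11] max 0.25
to [-13.8  55.3   2. ] units [-0.    0.1   0.02] max 0.1
to [-7.9 56.4  2. ] units [-0.01  0.1   0.01] max 0.1
to [-2. 57.  2.] units [-0.02  0.1   0.01] max 0.1
to [ 4.  56.9  2. ] units [-0.02  0.1  -0.  ] max 0.1
to [ 9.9 56.1  2. ] units [-0.03  0.09 -0.01] max 0.09
```

Run:
```python
from h import *
st();
p,d=cap('wrist','w6.png')
p,d=cap('side','s6.png');cv2.imwrite('pics/s6c.png',cv2.resize(p[100:250,180:350,::-1],None,fx=4,fy=4,interpolation=cv2.INTER_CUBIC));s=r.sense();print(s['joints'],s['effort'])
```

```text
t 7.025 tcp [ 0.604 -0.003  0.19 ] F [ 0.841 -2.302  0.374] w 0.007734607043611189
[[ 0.692 -0.254  0.675]
 [ 0.21   0.966  0.149]
 [-0.69   0.038  0.722]]
tip L U A mm [-34.517  47.675   5.694]
tool x in LUA [0.055 0.022 0.998] y [ 0.999 -0.    -0.055]
[  7.821  16.926 -20.621 -45.558  -9.205 -41.591] [  0.06  -31.199  15.456   2.298   0.909   0.011]
```

View pics/s6c.png

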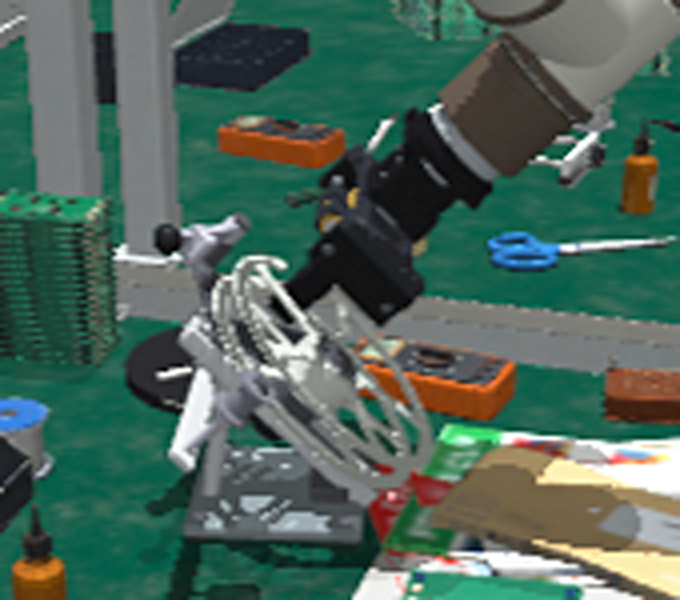

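View pics/w6.png

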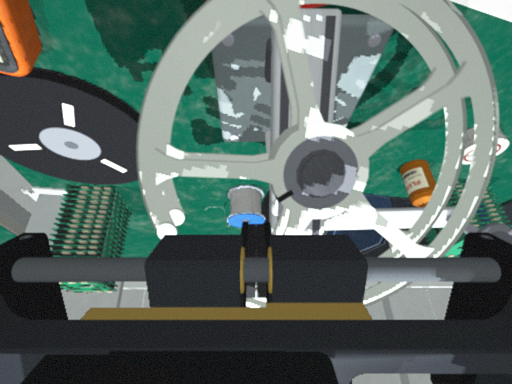

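Call:
move_arm --series '[[[-0.2,0.44,-0.1,0.04,0.03,0.07,0],[-0.2,0.44,-0.1,0.04,0.03,0.07,0],[-0.2,0.44,-0.1,0.04,0.03,0.07,0]]]'

```text
time_s: 7.5
tcp_pos: [0.6139, -0.0095, 0.2033]
ee_rot: [[0.555, -0.223, 0.802], [0.148, 0.975, 0.168], [-0.819, 0.025, 0.574]]
wrist_force: [-0.7, -0.9, 1.1]
gripper_width: 0.008
```

```bash
sed -i "s/T=np.c_\[A,L,U\]/t=np.radians(10);A,U=A*np.cos(t)-U*np.sin(t),U*np.cos(t)+A*np.sin(t);T=np.c_[A,L,U]/" h.py
python3 - <<'E'
from h import *
s=st();rotfix();print(s['joints'])
orbit(28,-8,6,rr=57)
E
```

```text
t 7.5 tcp [ 0.614 -0.009  0.203] F [-0.687 -0.893  1.059] w 0.007988522235021223
[[ 0.555 -0.223  0.802]
 [ 0.148  0.975  0.168]
 [-0.819  0.025  0.574]]
tip L U A mm [-44.881  48.921   0.903]
tool x in LUA [ 0.024 -0.173  0.985] y [ 1.     0.013 -0.022]
rotfix units [-0.18 -0.04 -0.05]
[ 13.953  16.967 -27.887  -3.194 -10.12  -88.573]
to [-26.8  50.3   2. ] units [-0.04  0.3   0.  ] max 0.3
to [-21.4  52.8   2. ] units [0.01 0.09 0.03] max 0.09
to [-15.7  54.8   2. ] units [0.   0.1  0.02] max 0.1
to [-9.9 56.1  2. ] units [-0.01  0.1   0.02] max 0.1
to [-4.  56.9  2. ] units [-0.01  0.1   0.01] max 0.1
to [ 2. 57.  2.] units [-0.02  0.1   0.  ] max 0.1
to [ 7.9 56.4  2. ] units [-0.03  0.1  -0.01] max 0.1
```

Call:
move_arm --series '[[[-0.1,0.19,-0.02,-0.02,0.12,0.02,0],[-0.1,0.19,-0.02,0,0.12,0.03,0],[-0.1,0.19,-0.01,0,0.12,0.03,0],[0,0,0,0,0,0,0]]]'

```text
time_s: 8.0
tcp_pos: [0.6127, 0.0139, 0.2083]
ee_rot: [[0.486, -0.217, 0.847], [0.108, 0.976, 0.188], [-0.867, -0.0, 0.498]]
wrist_force: [-0.4, -0.2, -0.4]
gripper_width: 0.004
```

```bash
sed -i "s/np.radians(10)/np.radians(15)/" h.py
python3 - <<'E'
from h import *
s=st();rotfix();print(s['joints'])
orbit(22,-8,6,rr=57)
E
```

```text
t 8.0 tcp [0.613 0.014 0.208] F [-0.403 -0.192 -0.427] w 0.0038338673248491254
[[ 0.486 -0.217  0.847]
 [ 0.108  0.976  0.188]
 [-0.867 -0.     0.498]]
tip L U A mm [-23.524  49.078  -1.249]
tool x in LUA [ 0.    -0.261  0.965] y [ 1. -0. -0.]
rotfix units [ 0.01 -0.02 -0.  ]
[  17.11    16.75   -29.795    9.584  -13.866 -103.28 ]
to [-21.4  52.8   2. ] units [0.07 0.05 0.01] max 0.07
to [-15.7  54.8   2. ] units [0.   0.1  0.02] max 0.1
to [-9.9 56.1  2. ] units [-0.01  0.1   0.02] max 0.1
to [-4.  56.9  2. ] units [-0.01  0.1   0.01] max 0.1
to [ 2. 57.  2.] units [-0.02  0.1   0.  ] max 0.1
to [ 7.9 56.4  2. ] units [-0.03  0.1  -0.01] max 0.1
```

Call:
move_arm --series '[[[0,0,0,0.05,0.07,0.01,0],[0,0,0,0,0.1,0.02,0],[0,0,0,-0.01,0.1,0.02,0],[0,0,0,-0.01,0.1,0.01,0],[0,0,0,-0.02,0.1,0,0],[0,0,0,0,0,0,0]]]'

```text
time_s: 8.75
tcp_pos: [0.6119, 0.042, 0.2101]
ee_rot: [[0.482, -0.214, 0.849], [0.106, 0.977, 0.186], [-0.869, 0.0, 0.494]]
wrist_force: [0.1, -0.0, 0.7]
gripper_width: 0.008
```

Run:
```python
from h import *
s=st();rotfix();print(s['joints'])
p,d=cap('wrist','w7.png');warp('wrist',p,'w7r.png')
p,d=cap('scene','c7.png');warp('scene',p,'c7r.png')
```

```text
t 8.75 tcp [0.612 0.042 0.21 ] F [ 0.136 -0.036  0.691] w 0.008024455823323237
[[ 0.482 -0.214  0.849]
 [ 0.106  0.977  0.186]
 [-0.869  0.     0.494]]
tip L U A mm [ 4.058 53.725  1.123]
tool x in LUA [-0.001 -0.266  0.964] y [1.    0.002 0.001]
rotfix units [ 0.01 -0.05  0.02]
[  19.783   16.515  -32.331   17.326  -12.301 -113.426]
```

View pics/w7r.png

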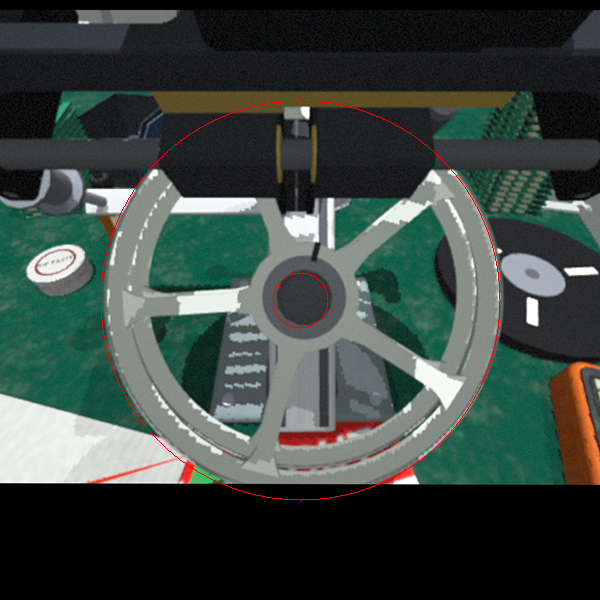

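View pics/c7r.png

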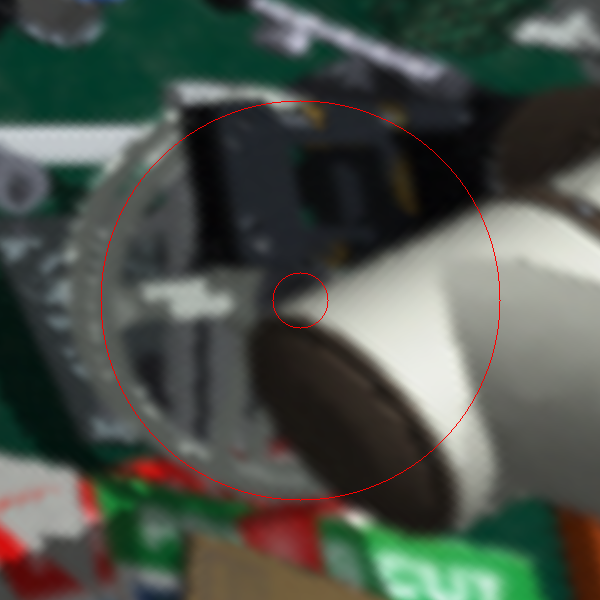

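Call:
move_arm --series '[[[0,0,0,-0.02,0.08,0,0],[0,0,0,-0.02,0.08,0,0],[0,0,0,0,0,0,0]]]'

```text
time_s: 9.22
tcp_pos: [0.6097, 0.0515, 0.2103]
ee_rot: [[0.483, -0.213, 0.85], [0.106, 0.977, 0.184], [-0.869, 0.001, 0.494]]
wrist_force: [-0.1, 0.1, 0.8]
gripper_width: 0.003
```

Run:
```python
from h import *
s=st();rotfix();print(s['joints'])
p,d=cap('wrist','w8.png');warp('wrist',p,'w8r.png')
```

```text
t 9.225 tcp [0.61  0.052 0.21 ] F [-0.1    0.109  0.825] w 0.003415000787844883
[[ 0.483 -0.213  0.85 ]
 [ 0.106  0.977  0.184]
 [-0.869  0.001  0.494]]
tip L U A mm [13.76  53.882  0.962]
tool x in LUA [-0.001 -0.265  0.964] y [1.    0.003 0.002]
rotfix units [ 0.01 -0.05  0.03]
[  20.538   16.296  -33.837   21.194  -11.243 -118.038]
```

View pics/w8r.png

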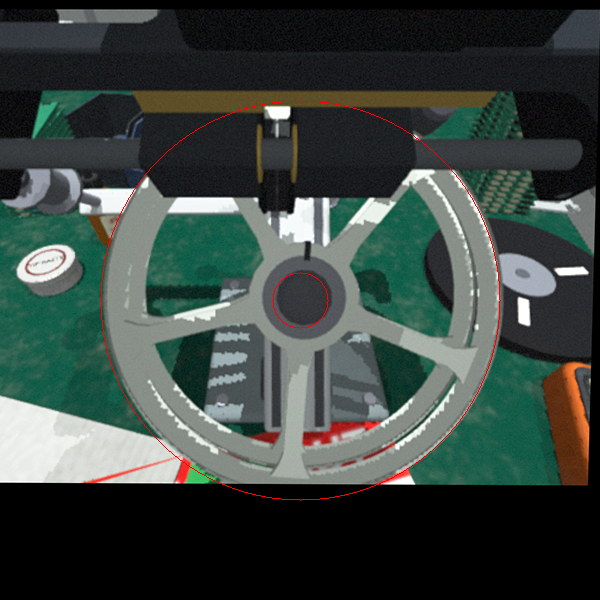

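Call:
move_arm --series '[[[0,0,0,-0.03,0.08,-0.01,0],[0,0,0,0,0,0,0]]]'

```text
time_s: 9.52
tcp_pos: [0.6082, 0.0561, 0.2099]
ee_rot: [[0.483, -0.212, 0.85], [0.106, 0.977, 0.184], [-0.869, 0.001, 0.495]]
wrist_force: [-0.1, -0.7, -0.1]
gripper_width: 0.008
```

Run:
```python
from h import *
s=st();rotfix();print(s['joints'])
p,d=cap('wrist','w9.png');warp('wrist',p,'w9r.png')
```

```text
t 9.525 tcp [0.608 0.056 0.21 ] F [-0.136 -0.682 -0.094] w 0.007708302011930944
[[ 0.483 -0.212  0.85 ]
 [ 0.106  0.977  0.184]
 [-0.869  0.001  0.495]]
tip L U A mm [18.626 53.244  0.868]
tool x in LUA [-0.002 -0.265  0.964] y [1.    0.004 0.003]
rotfix units [ 0.   -0.05  0.03]
[  20.816   16.172  -34.844   23.683  -10.476 -120.837]
```

View pics/w9r.png

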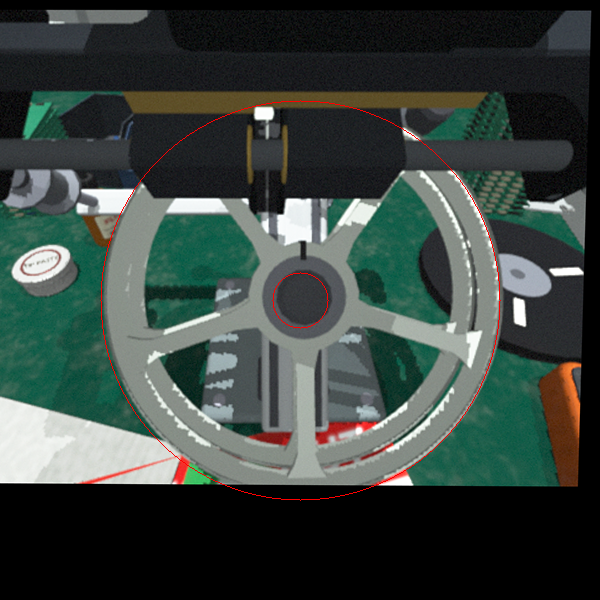

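Call:
move_arm --series '[[[0,0,0,0.01,-0.06,0,0],[0,0,0,-0.1,-0.02,0.15,0],[0,0,0,-0.25,-0.06,0.25,0],[0,0,0,-0.3,-0.06,0.3,0],[0,0,0,-0.3,-0.06,0.3,0],[0,0,0,-0.3,-0.06,0.3,0],[0,0,0,-0.3,-0.06,0.3,0],[0,0,0,0,0,0,0]]]'

```text
time_s: 10.58
tcp_pos: [0.5143, 0.0319, 0.3093]
ee_rot: [[0.485, -0.211, 0.849], [0.109, 0.978, 0.18], [-0.868, 0.005, 0.497]]
wrist_force: [0.0, 0.6, 0.0]
gripper_width: 0.006
```

Run:
```python
from h import *
s=st();rotfix();print(s['joints'])
p,d=cap('wrist','w10.png');warp('wrist',p,'w10r.png',half=.2)
p,d=cap('side','s10.png');cv2.imwrite('pics/s10c.png',cv2.resize(p[100:250,180:350,::-1],None,fx=4,fy=4,interpolation=cv2.INTER_CUBIC))
```

```text
t 10.575 tcp [0.514 0.032 0.309] F [0.015 0.608 0.035] w 0.006257669602047632
[[ 0.485 -0.211  0.849]
 [ 0.109  0.978  0.18 ]
 [-0.868  0.005  0.497]]
tip L U A mm [  15.441   55.213 -137.915]
tool x in LUA [ 0.001 -0.263  0.965] y [1.    0.008 0.001]
rotfix units [-0.03 -0.03  0.04]
[  23.863    0.087  -34.414   12.378  -26.731 -111.422]
```

View pics/w10r.png

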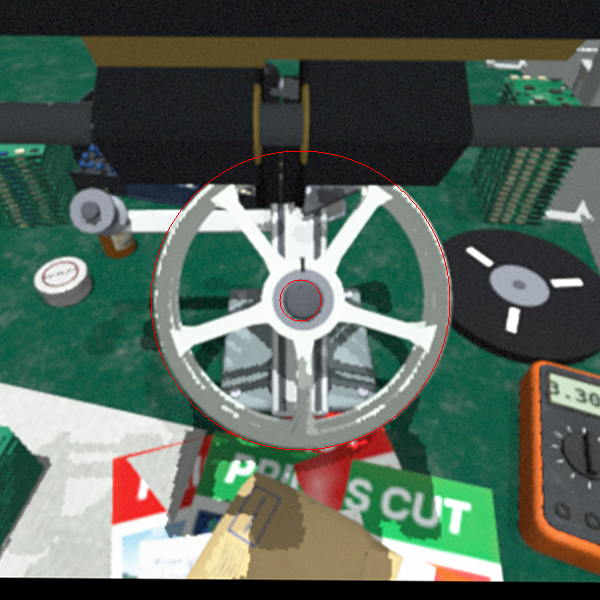

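View pics/s10c.png

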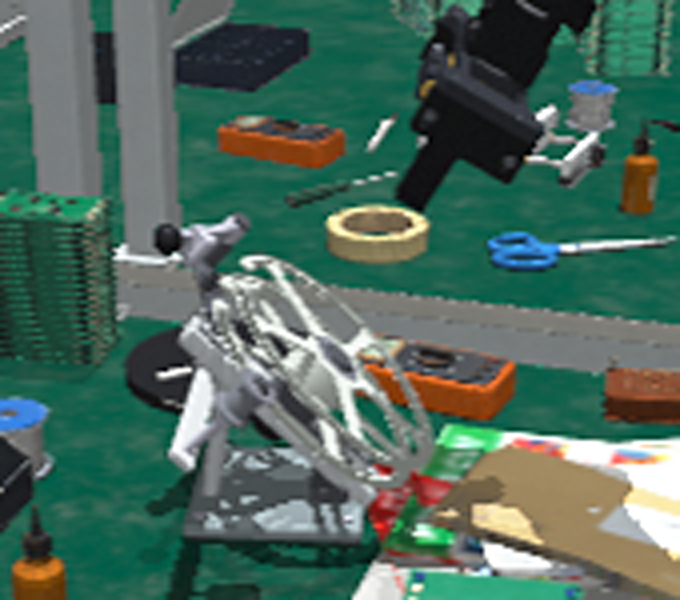

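Run:
```python
from h import *
L,U,A=axes()
for n,uv in(('scene',(234,139.3)),('side',(222,160))):
    d=np.load(f'pics/{n}0.npy');p=px(n,d,*uv);c=viewer.camera_params(n);T=np.array(c['pose']);ray=p-T[:3,3];ray/=np.linalg.norm(ray)
    # intersection with plane A=0
    O=T[:3,3];t=((HUB-O)@A)/(ray@A);q=O+ray*t-HUB
    h=p-HUB;print(n,'depth pt LUA',h@L*1e3,h@U*1e3,h@A*1e3,'plane',q@L*1e3,q@U*1e3)
for a in(.35,.4,.45,.5,.55):print(a,-80+114*np.cos(a),108+114*np.sin(a))
for a in(.35,.45,.55):
    k=HUB+L*(-.08+.114*np.cos(a))+U*(.108+.114*np.sin(a));print(a,proj('scene',k),proj('side',k))
p,d=cap('scene','c10.png')
for n in('scene','side'):
  for k in ('stop_knob','stop_arm'):
    for o in spotter.find_in(n,k)[:2]: print(n,k,o['conf'],o['centre'])
cv2.imwrite('pics/c10c.png',cv2.resize(p[100:220,180:330,::-1],None,fx=5,fy=5,interpolation=cv2.INTER_CUBIC))
```

```text
scene depth pt LUA 32.116582140325605 151.8937530402819 -9.590961739418528 plane 25.474940246708606 150.14136082699628
side depth pt LUA 33.63959807084663 149.32688099816613 -2.1095220057644095 plane 28.31232708816954 148.53719928171034
0.35 27.088489264601193 147.09035004992145
0.4 25.000953316328903 152.39369102318616
0.45 22.650969668205164 157.58607088868024
0.5 20.04441205550249 162.65451140087913
0.55 17.187795514783645 167.58634409809514
0.35 [[234.232 140.246]] [[222.449 160.197]]
0.45 [[233.241 137.166]] [[219.947 157.06 ]]
0.55 [[232.509 134.035]] [[217.642 153.923]]
scene stop_knob 0.4 [241.9, 137.3]
side stop_knob 0.53 [229.4, 158.5]
side stop_arm 0.69 [226.0, 158.3]
side stop_arm 0.19 [264.5, 192.4]
```

View pics/c10c.png

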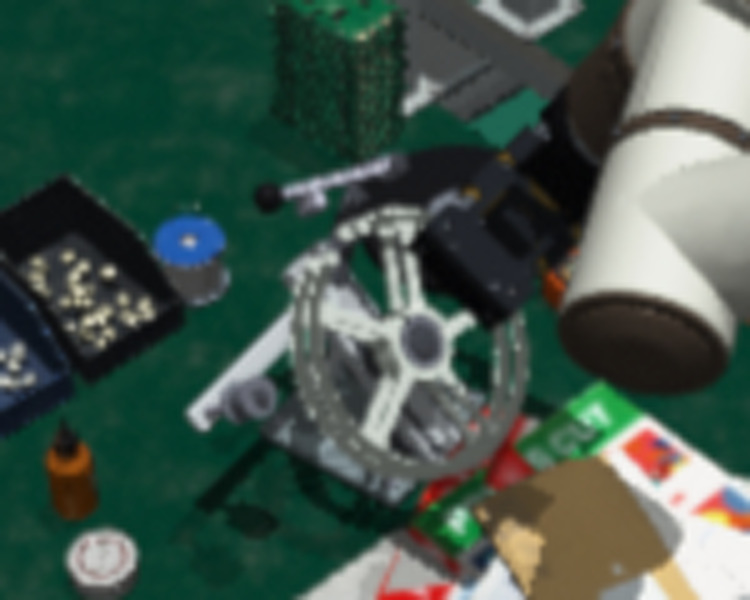

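Run:
```python
from h import *
go([(32,190,-70),(32,190,8)])
```

```text
to [ 32. 190. -70.] units [2.27 0.79 0.84] max 2.27
to [ 32. 190.   8.] units [ 0.9   0.2  -0.92] max 0.92
```

Call:
move_arm --series '[[[0,0,0,0.3,0.14,0.2,0],[0,0,0,0.4,0.14,0.16,0],[0,0,0,0.4,0.14,0.14,0],[0,0,0,0.4,0.14,0.14,0],[0,0,0,0.4,0.14,0.14,0],[0,0,0,0.4,0.13,0.14,0],[0,0,0,0,0,0,0]]]'

```text
time_s: 11.8
tcp_pos: [0.658, 0.0833, 0.3562]
ee_rot: [[0.471, -0.21, 0.857], [0.103, 0.978, 0.183], [-0.876, 0.002, 0.482]]
wrist_force: [-0.1, 0.5, -0.1]
gripper_width: 0.003
```

Run:
```python
from h import *
s=st();rotfix();print(s['joints'])
go([(32,190,-70),(32,190,8)])
```

```text
t 11.8 tcp [0.658 0.083 0.356] F [-0.101  0.538 -0.076] w 0.0033066853577235
[[ 0.471 -0.21   0.857]
 [ 0.103  0.978  0.183]
 [-0.876  0.002  0.482]]
tip L U A mm [ 34.315 194.283 -64.308]
tool x in LUA [-0.002 -0.279  0.96 ] y [1.    0.006 0.003]
rotfix units [ 0.02 -0.15  0.05]
[  22.88    13.338  -10.048    8.161  -38.509 -105.915]
to [ 32. 190. -70.] units [-0.11 -0.06  0.02] max 0.11
to [ 32. 190.   8.] units [ 0.9   0.2  -0.92] max 0.92
```

Call:
move_arm --series '[[[0,0,0,0.25,0.02,-0.25,0],[0,0,0,0.27,0.06,-0.3,0],[0,0,0,0.27,0.06,-0.3,0],[0,0,0,0,0,-0.02,0]]]'

```text
time_s: 12.3
tcp_pos: [0.7039, 0.0907, 0.2985]
ee_rot: [[0.464, -0.209, 0.861], [0.101, 0.978, 0.183], [-0.88, 0.002, 0.475]]
wrist_force: [0.8, 0.3, -0.5]
gripper_width: 0.007
```

Run:
```python
from h import *
s=st();rotfix();print(s['joints'])
go([(32,175,8),(32,165,8)])
p,d=cap('side','s11.png');cv2.imwrite('pics/s11c.png',cv2.resize(p[100:250,180:350,::-1],None,fx=4,fy=4,interpolation=cv2.INTER_CUBIC))
p,d=cap('wrist','w11.png')
```

```text
t 12.3 tcp [0.704 0.091 0.298] F [ 0.816  0.302 -0.459] w 0.006928993637594295
[[ 0.464 -0.209  0.861]
 [ 0.101  0.978  0.183]
 [-0.88   0.002  0.475]]
tip L U A mm [ 31.612 185.784   9.147]
tool x in LUA [-0.002 -0.286  0.958] y [1.    0.007 0.004]
rotfix units [ 0.03 -0.2   0.06]
[  21.765   20.294   -8.57     8.208  -33.358 -105.49 ]
to [ 32. 175.   8.] units [-0.14 -0.02 -0.11] max 0.14
to [ 32. 165.   8.] units [-0.12 -0.03 -0.12] max 0.12
```

View pics/s11c.png

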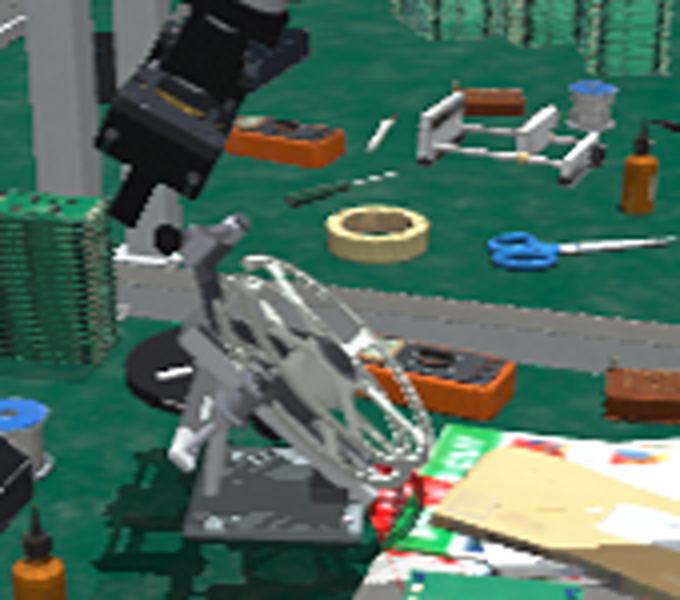

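View pics/w11.png

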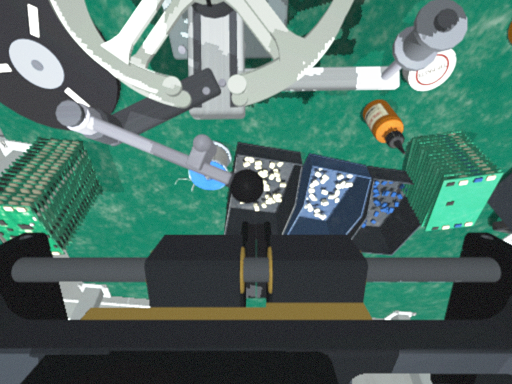

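Run:
```python
from h import *
L,U,A=axes()
for a in(.35,.4,.45):
    print(a,proj('wrist',HUB+L*(-.08+.114*np.cos(a))+U*(.108+.114*np.sin(a))))
for l in(-.014,0,.014): print('slot',l,proj('wrist',HUB+U*.0945+L*l-A*.0125))
print('hinge',proj('wrist',HUB+U*.108-L*.08-A*.01))
for o in spotter.find_in('wrist','stop_knob')+spotter.find_in('wrist','reel_slot'):print(o)
```

```text
0.35 [[251.169 173.061]]
0.4 [[247.969 181.343]]
0.45 [[244.362 189.45 ]]
slot -0.014 [[181.055  83.532]]
slot 0 [[204.59  83.35]]
slot 0.014 [[228.142  83.169]]
hinge [[ 73.476 108.414]]
{'centre': [194.6, 152.7], 'conf': 0.62}
{'centre': [166.6, 36.2], 'conf': 0.81}
```

Call:
move_arm --series '[[[0,0,0,-0.08,-0.02,-0.08,0],[0,0,0,-0.08,-0.02,-0.08,0],[0,0,0,-0.08,-0.02,-0.08,0],[0,0,0,-0.08,-0.02,-0.08,0],[0,0,0,-0.08,-0.02,-0.08,0]]]'

```text
time_s: 13.12
tcp_pos: [0.6784, 0.0849, 0.2811]
ee_rot: [[0.475, -0.21, 0.854], [0.105, 0.978, 0.182], [-0.873, 0.003, 0.487]]
wrist_force: [-0.2, 0.2, -0.1]
gripper_width: 0.005
```

Run:
```python
from h import *
s=st();rotfix();print(s['joints'])
p,d=cap('wrist','w12.png')
```

```text
t 13.125 tcp [0.678 0.085 0.281] F [-0.229  0.224 -0.113] w 0.004856357600764176
[[ 0.475 -0.21   0.854]
 [ 0.105  0.978  0.182]
 [-0.873  0.003  0.487]]
tip L U A mm [ 31.559 155.915   3.277]
tool x in LUA [-0.    -0.273  0.962] y [1.    0.007 0.002]
rotfix units [-0.   -0.11  0.05]
[  22.108   18.487  -14.79     9.894  -28.283 -107.559]
```

View pics/w12.png

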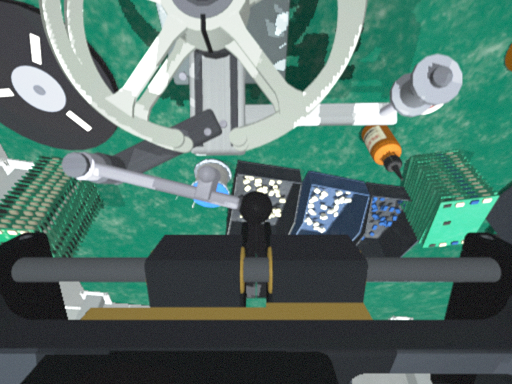

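Call:
move_arm --series '[[[0,0,0,-0.05,-0.01,-0.09,0],[0,0,0,-0.06,-0.01,-0.08,0],[0,0,0,-0.06,-0.01,-0.08,0],[0,0,0,-0.04,-0.01,-0.05,0]]]'

```text
time_s: 13.68
tcp_pos: [0.6643, 0.0823, 0.2609]
ee_rot: [[0.474, -0.21, 0.855], [0.105, 0.978, 0.182], [-0.874, 0.004, 0.485]]
wrist_force: [0.6, 0.5, 0.0]
gripper_width: 0.007
```

Run:
```python
from h import *
s=st();rotfix();print(s['joints'])
p,d=cap('wrist','w13.png')
L,U,A=axes()
for a in(0,.05,.1,.15,.2):
    print(a,proj('wrist',HUB+L*(-.08+.114*np.cos(a))+U*(.108+.114*np.sin(a))))
```

```text
t 13.675 tcp [0.664 0.082 0.261] F [0.567 0.531 0.033] w 0.007323335245607416
[[ 0.474 -0.21   0.855]
 [ 0.105  0.978  0.182]
 [-0.874  0.004  0.485]]
tip L U A mm [ 32.113 131.37    7.345]
tool x in LUA [-0.    -0.275  0.961] y [1.    0.007 0.002]
rotfix units [ 0.   -0.12  0.05]
[  22.327   18.257  -18.853   11.462  -24.643 -109.481]
0 [[261.59  201.413]]
0.05 [[261.424 210.28 ]]
0.1 [[260.816 219.12 ]]
0.15 [[259.767 227.91 ]]
0.2 [[258.281 236.629]]
```

View pics/w13.png

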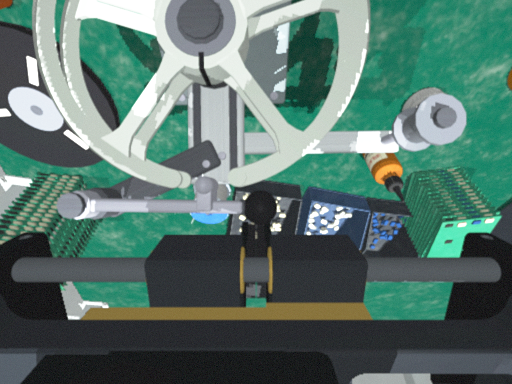

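Call:
move_arm --series '[[[0,0,0,-0.04,-0.01,-0.04,0],[0,0,0,-0.03,-0.01,-0.03,0]]]'

```text
time_s: 13.98
tcp_pos: [0.6612, 0.0817, 0.258]
ee_rot: [[0.478, -0.211, 0.853], [0.107, 0.977, 0.182], [-0.872, 0.004, 0.49]]
wrist_force: [3.1, 0.2, 2.7]
gripper_width: 0.005
```

Run:
```python
from h import *
s=st()
p,d=cap('wrist','w14.png')
L,U,A=axes()
for a in(0,.05,.1):
    print(a,proj('wrist',HUB+L*(-.08+.114*np.cos(a))+U*(.108+.114*np.sin(a))))
cv2.imwrite('pics/w14c.png',cv2.resize(p[100:250,50:300,::-1],None,fx=3,fy=3,interpolation=cv2.INTER_CUBIC))
```

```text
t 13.975 tcp [0.661 0.082 0.258] F [3.141 0.232 2.677] w 0.004775865699287676
[[ 0.478 -0.211  0.853]
 [ 0.107  0.977  0.182]
 [-0.872  0.004  0.49 ]]
tip L U A mm [ 32.23  127.505   7.268]
tool x in LUA [ 0.001 -0.27   0.963] y [1.    0.007 0.001]
0 [[261.382 206.344]]
0.05 [[261.211 215.198]]
0.1 [[260.598 224.021]]
```

View pics/w14c.png

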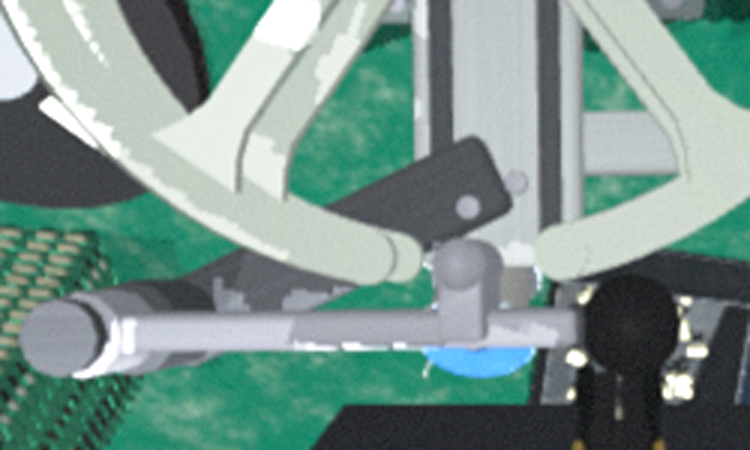

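Call:
move_arm --series '[[[0,0,0,-0.04,-0.01,-0.04,0]]]'

```text
time_s: 14.15
tcp_pos: [0.6605, 0.0816, 0.2578]
ee_rot: [[0.483, -0.212, 0.849], [0.109, 0.977, 0.182], [-0.869, 0.005, 0.495]]
wrist_force: [5.2, -0.1, 2.7]
gripper_width: 0.006
```

Run:
```python
from h import *
s=st()
```

```text
t 14.15 tcp [0.66  0.082 0.258] F [ 5.157 -0.128  2.692] w 0.006454557768261327
[[ 0.483 -0.212  0.849]
 [ 0.109  0.977  0.182]
 [-0.869  0.005  0.495]]
tip L U A mm [ 32.399 127.224   7.027]
tool x in LUA [ 0.002 -0.264  0.965] y [ 1.     0.006 -0.   ]
```

Firm stop reached (tip did not move, force up to about 6 N). Backing off up the slope, then away.

Call:
move_arm --series '[[[0,0,0,0.06,0.01,0.06,0],[0,0,0,0.15,0.03,0.15,0],[0,0,0,0.2,0.05,0.25,0],[0,0,0,0,0,0.5,0],[0,0,0,-0.2,-0.04,0.5,0],[0,0,0,-0.4,-0.1,0.3,0],[0,0,0,-0.5,-0.1,0.2,0],[0,0,0,-0.5,-0.1,0,0],[0,0,0,0,0,0,0]]]'

```text
time_s: 15.28
tcp_pos: [0.5748, 0.0604, 0.3608]
ee_rot: [[0.438, -0.203, 0.876], [0.092, 0.979, 0.181], [-0.894, 0.002, 0.447]]
wrist_force: [-0.0, 0.1, -0.1]
gripper_width: 0.003
```

Run:
```python
from h import *
s=st()
p,d=cap('wrist','w15.png')
L,U,A=axes()
for a in(0,.05,.1):
    print(a,proj('wrist',HUB+L*(-.08+.114*np.cos(a))+U*(.108+.114*np.sin(a))))
for l in(-.014,0,.014): print('slot',l,proj('wrist',HUB+U*.0945+L*l-A*.0125))
p,d=cap('side','s15.png');cv2.imwrite('pics/s15c.png',cv2.resize(p[100:250,180:350,::-1],None,fx=4,fy=4,interpolation=cv2.INTER_CUBIC))
```

```text
t 15.275 tcp [0.575 0.06  0.361] F [-0.023  0.101 -0.109] w 0.003288367237978349
[[ 0.438 -0.203  0.876]
 [ 0.092  0.979  0.181]
 [-0.894  0.002  0.447]]
tip L U A mm [  29.774  134.006 -129.304]
tool x in LUA [-0.005 -0.316  0.949] y [1.    0.011 0.008]
0 [[261.713 196.793]]
0.05 [[261.641 201.722]]
0.1 [[261.322 206.646]]
slot -0.014 [[218.603 184.934]]
slot 0 [[231.173 184.806]]
slot 0.014 [[243.753 184.677]]
```

View pics/w15.png

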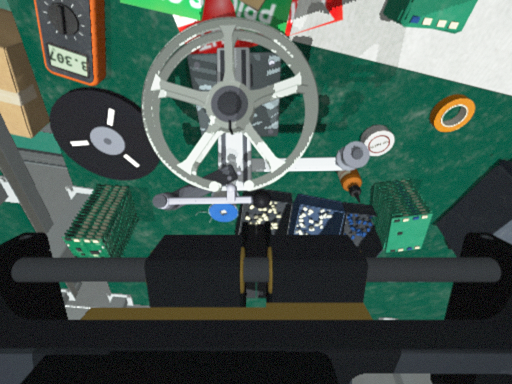

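View pics/s15c.png

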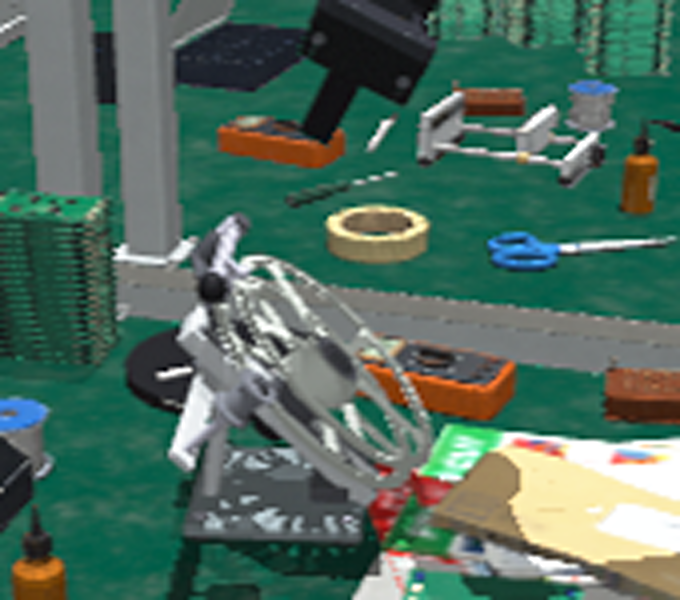

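Run:
```python
from h import *
L,U,A=axes()
print('hinge A',[ (a,proj('wrist',HUB+U*.108-L*.08+A*a)) for a in(-.015,0)])
print('rim bottom/left/right',proj('wrist',HUB-U*.1-A*.0125),proj('wrist',HUB+L*.1-A*.0125),proj('wrist',HUB-L*.1-A*.0125))
p=cv2.imread('pics/w15.png');cv2.imwrite('pics/w15c.png',cv2.resize(p[140:225,140:290],None,fx=5,fy=5,interpolation=cv2.INTER_CUBIC))
for a in (0,.03,.06):print(a,proj('side',HUB+L*(-.08+.114*np.cos(a))+U*(.108+.114*np.sin(a))))
```

```text
hinge A [(-0.015, array([[158.29 , 196.655]])), (0, array([[163.147, 196.825]]))]
rim bottom/left/right [[229.775  11.811]] [[319.912  98.369]] [[141.379 100.638]]
0 [[232.289 170.628]]
0.03 [[231.403 169.793]]
0.06 [[230.522 168.943]]
```

View pics/w15c.png

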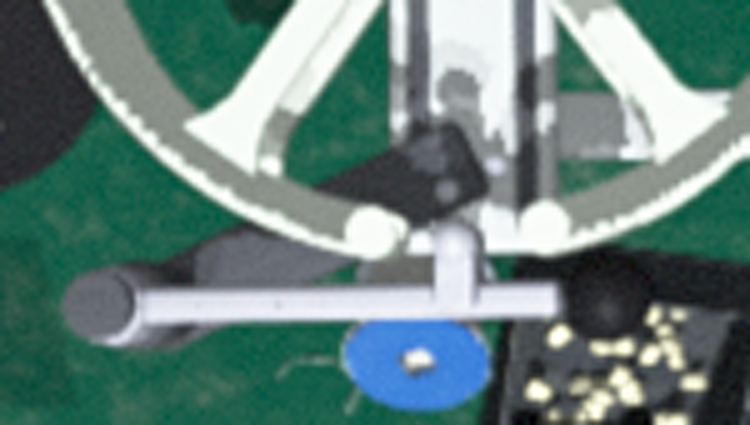

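Run:
```python
from h import *
print(r.finish_job())
```

```text
the job is handed in; nothing more can be done
None
```

The reel's slot is straight up, the stop arm is fully down with its nose in the slot, and the job was handed in at about 15.3 s; no verdict came back.

**Reel:** I turned it about 167° counterclockwise with the closed fingertips. I kept them in one window and followed a single spoke round, instead of changing from spoke to spoke. In the wrist picture before pressing, the spoke angles averaged about 0.5° from nominal (single readings within about 1.5°). The slot's middle was under 1 mm from its expected place at the top. The stop arm was still raised at about 0.4 rad then.

**Stop arm:** I pressed the knob down with the sides of the fingers until it met a firm stop. The force rose to about 6 N with no further travel. The largest force I read in the whole job was that 6 N, well under the 25 N limit.

**Last checks:** After backing off, the wrist picture showed the nose in the middle of the slot and the bar level, at about 0 rad. The wrist force read about 0, so the robot was touching nothing. The loose things I could see in the pictures had not moved; I did not measure their positions or check the side cutters.

**What disagreed:**
- The trained spotter was unreliable on the slot and knob, so I used the geometry and the pictures instead.
- In the last picture the knob's row alone read about 0.03 rad. The hinge was offset the same way, so I put that down to calibration.
- On the way, joint 5 came close to the end of its range. I cleared that by tilting the tool about 15°.

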